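# Cover two sample racks with the top plate of a stack

### The job

Slide the top plate of the stack forward over the low front lip of its magazine until it overhangs, then pinch the overhanging end and take the plate off. Lay it flat as a cover across the tops of the two sample racks that stand side by side, centred on the pair and with its long side along the racks, and leave the other two plates in the magazine.

Things in the scene. Friction and masses are not known exactly. Their poses are not given: they have to be found in the camera images.
- plate_top_centre (a point): Centre of the top one of three equal bare-aluminium plates stacked flat in the magazine; each is 130 (its x) x 66 (its y) x 6 mm (z), about 80 g, loose, smooth: they slide easily on one another and a fingertip grips them better. At the start its axes are parallel to the magazine's and its centre stands 57 mm above the desk.
- plate_middle_centre (a point): Centre of the middle plate, directly under the top one (51 mm above the desk); it stays in the magazine.
- plate_bottom_centre (a point): Centre of the bottom plate (45 mm above the desk); it stays in the magazine.
- magazine: Grey plastic magazine fixed to the desk, 150 (x) x 79 (y) mm; origin under its centre at desk height, x along the plates, z up; its front is the -x end, turned roughly towards the robot. Guide walls along both long sides (69 mm apart, tops 63 mm above the desk) cover the plates' sides, so a plate can be pinched across its 66 mm width only where it sticks out in front.
- front_lip (a point): Middle of the top of the magazine's front lip (8 mm thick; its outer face is the magazine's front end, 75 mm from its origin), 52 mm above the desk. It holds back the two lower plates and lies 2 mm under the top plate, which alone slides out over it (-x). Drawn out more than about 60 mm, the plate tips off.
- rear_gap (a point): Middle of the top of the rear sill (+x end, 8 mm thick), 52 mm above the desk. Two posts beside it, 63 mm high and 37 mm apart, stop plates going back. The top plate can be drawn by pressing a closed fingertip on its upper face, or pushed forward on its rear edge through this gap.
- racks_top (a point): Middle of the top of the pair of white open five-place sample racks, 55 mm above the desk. Each rack is 26 x 108 x 55 mm; they stand side by side with 1 mm between, fixed to the desk; together 53 (this frame's x) x 108 mm (its y), z up. A plate lying on them has its centre 3 mm above this point. Behind them rises the flat front of a tall analyser (vertical plane x = 0.615 m, y from -0.52 to 0.03).

How it is judged:
On the way:
1. the top plate is slid forward by at least 25 mm and overhangs the front lip, still lying flat on the stack (x of plate_top_centre in the frame of magazine below -0.025 m and z of plate_top_centre in the frame of magazine between 0.053 and 0.061 m and angle between plate_top_centre's own z axis and vertical below 0.08 rad), for 0.1 s.
At the end, for the whole second after the job is handed in: The top plate lies flat (within 4.5 degrees) and at rest on the two racks, its centre within 15 mm of the pair's middle across the racks and 25 mm along them, its long side along them within 11 degrees; the middle and bottom plates lie in the magazine within 15 mm of its middle (x of plate_top_centre in the frame of racks_top between -0.015 and 0.015 m and y of plate_top_centre in the frame of racks_top between -0.025 and 0.025 m and z of plate_top_centre in the frame of racks_top between 0 and 0.007 m and angle between the x axis of plate_top_centre and the y axis of racks_top, either way round below 0.2 rad and angle between plate_top_centre's own z axis and vertical below 0.08 rad and linear speed of plate_top below 0.02 m/s and x of plate_bottom_centre in the frame of magazine between -0.015 and 0.015 m and y of plate_bottom_centre in the frame of magazine between -0.015 and 0.015 m and z of plate_bottom_centre in the frame of magazine between 0.04 and 0.05 m and x of plate_middle_centre in the frame of magazine between -0.015 and 0.015 m and y of plate_middle_centre in the frame of magazine between -0.015 and 0.015 m and z of plate_middle_centre in the frame of magazine between 0.046 and 0.056 m); the robot touches nothing.
It also fails if it takes over 51 s, if anything falls off the work surface, if the arm or the gripper's body presses on something with over 40 N, if the wrist force passes 120 N, or if a joint passes its speed limit or range.

### The arm

A 7-joint arm with a two-finger parallel gripper is mounted at the origin on a cart in front of the work surface, level with it; the furniture and walls round the work are solid. World frame = base frame: x ahead of the robot, y to its left, z up, the work surface at z = 0. Lengths are in m, angles in rad, forces in N, time in s.
With the tool pointing down it reaches from about 0.4 to 0.875 m from the base axis. Payload 19.3 kg.
Tool frame: the origin (TCP) lies at the very end of the fingers, on their centre line; the grasp point (between the pads) lies 19 mm behind it; z points along the fingers, y is the line along which they close (so a half turn about z gives the same grasp; the last joint's range is limited). The gripper opens to 85 mm and grips with 20 to 120 N. Pads are 22 mm wide; open, the fingers measure 114 mm over their backs; the gripper's body (76 mm by 85 mm) begins 54 mm behind the grasp point. The pads swing forward as they close: fully open they stand 13 mm farther back than shut.
Start: joints at [1.26, 0.521, -0.036, 1.599, 0.021, 1.021, -0.113], TCP at [0.149, -0.607, 0.231] pointing down, gripper open.
Joint ranges: [-2.91, 2.91], [-0.3, 2.13], [-1.5, 1.42], [0.17, 2.43], [-1.26, 4.41], [0.16, 1.93], [-2.52, 2.52]. Speed limits (rad/s): [1.89, 1.89, 2.39, 2.39, 3.01, 3.01, 3.01].

### API

Orientations are given as [roll, pitch, yaw] about the fixed x, y, z axes, in that order (R = Rz(yaw) Ry(pitch) Rx(roll)).
In Python, from workcell import bot gives the robot as it stands.
- The arm moves only by the tool carry_out, never from a script. Its argument "rows" is a list that holds one entry, the list of rows, each a list of 4 numbers: the shift along the tool's x, y, z in m, then the turn about the tool's z in degrees. In form: [[[x, y, z, twist], ...]]. A call has 1 to 12 rows; each row is the pose to reach, as a shift and turn from the pose commanded when the call began, along the tool's axes at that moment; what a row does not reach only later rows make up. A row lasts 1/12 s, in which the tool goes at most 41.7 mm and 7.16 degrees, less where a joint would pass 70% of its speed; a pose out of reach is approached as far as the arm can. A call with a gripper value outside its range is refused whole. "grip" is the finger opening in m, from 0 to 0.0854, set as the call begins (left out, the last holds). The fingers move at their own pace and stop on an object; "grip_force" is the grip in N (left out, the last holds). Time passes only in rows, so rows that repeat a pose let the fingers close. It gives the time, the measured TCP pose, the force, the opening and the grip force at its end, in the units of the state.
- bot.observe(): the state, without advancing time (a new reading comes with each control period).
- bot.grab_frame(name): name is "side" or "top"; returns a dict with "pixels" (480x640x3 uint8, red, green, blue), "K" (3x3 intrinsics, pixels), "k1" (the pictures are not rectified: a ray, as slopes to the right and down, at radius r is drawn at 1 + k1 r^2 times it, then the intrinsics apply), "pose" (4x4, takes a point from camera to world coordinates). Camera axes: x right, y down, z forward; pixel columns grow to the right and rows downward; lengths in m; the calibration is good to about 2 mm. A picture is of the moment at which its call begins. There is no depth.
- bot.job_done(): hands the job in; it is judged then, once.
Trained networks look in a picture, given as the dict that the camera call returned (one of the last four; its "shot" number tells which), for a name from the list of things; names that differ only in an ending like _2 or _b are one class to them, and where a whole thing is asked for, a point or a joint stands for the part that bears it (a point fixed in the world has none). Each returns a list of dicts, best first, with "conf" (0 to 1); they miss things now and then, are a little off and sometimes report something else, mostly with a low value. They report only what shows in the picture. A call takes as long as a camera call.
- bot.look_for(picture, label): "position" ([column, row] in pixels, amid what is visible of it).
- bot.regions_of(picture, label): "region" (480x640 bool, what is visible of it) and "position" ([column, row] in pixels, amid what is visible of it).
- bot.spot_point(picture, label): "position" ([column, row] in pixels: a listed point, or the origin of a listed thing).
The state is a dict: "clock": time; "qpos": joint angles; "qd": joint speeds; "joint_efforts": joint torques, N m; "position": TCP position; "tool_rot": TCP orientation; "force": force on the tool from outside, world axes, zero at the start; "moment": the same for the moment, N m; "grip_width": finger opening in m; "finger_force": force on a finger pad.
Only numpy, scipy, OpenCV 4.12 (cv2) and the standard library are available. Lean on these libraries where they do the work, as an engineer would, in place of code of your own. Each camera call takes 0.05 s, during which the arm holds its last target. There are 200 camera calls.

## Working session

There is one attempt and no reset: what is moved stays moved. The work goes in short steps, Python scripts to look and compute and a tool call to move; the robot and the scene stay as the last step left them, time stands still between calls to the robot, and variables do not carry over. Pictures are saved under pics/ and viewed, at most 10 in all, crops included, and the job is handed in when it is done.

Besides the shell and the picture viewer there is one more tool, called after ">>>" as name(argument=value, ...) on one line, values as JSON. carry_out: Moves the arm, as the interface text tells. Its arguments: {"type":"object","properties":{"rows":{"type":"array","items":{"type":"array","items":{"type":"array","items":{"type":"number"}}}},"grip":{"type":"number"},"grip_force":{"type":"number"}},"required":["rows"]}

```bash
mkdir -p pics; cat > h.py <<'E'
import numpy as np, cv2
from workcell import bot
def ray(f,p):
    K=f["K"];d=np.array([(p[0]-K[0,2])/K[0,0],(p[1]-K[1,2])/K[1,1]]);u=d.copy()
    for _ in range(30): u=d/(1+f["k1"]*(u@u))
    P=np.array(f["pose"]);return P[:3,3],P[:3,:3]@np.r_[u,1]
def atz(f,p,z):
    o,d=ray(f,p);return o+d*(z-o[2])/d[2]
def proj(f,X):
    P=np.array(f["pose"]);c=P[:3,:3].T@(np.asarray(X)-P[:3,3]);u=c[:2]/c[2];u=u*(1+f["k1"]*(u@u));K=f["K"]
    return np.array([K[0,0]*u[0]+K[0,2],K[1,1]*u[1]+K[1,2]])
def save(f,n): cv2.imwrite(f"pics/{n}.png",cv2.cvtColor(f["pixels"],cv2.COLOR_RGB2BGR))
E
python3 - <<'E'
from h import *
np.set_printoptions(precision=4,suppress=True)
s=bot.observe();print(s["position"],s["tool_rot"],s["clock"],s["force"])
Z=dict(plate_top_centre=.057,magazine=0,front_lip=.052,rear_gap=.052,racks_top=.055)
for n in("top","side"):
    f=bot.grab_frame(n);save(f,n+"0");print(n,np.array(f["pose"])[:3,3],f["k1"])
    for k,z in Z.items():
        for r in bot.spot_point(f,k)[:2]: print(k,r["conf"],np.round(r["position"],1),atz(f,r["position"],z))
E
```

```text
[ 0.1489 -0.6067  0.2307] [-3.1405  0.0001  0.2407] 0.0 [0.9675 0.7269 0.1412]
top [0.5097 0.0333 0.8976] 0.019285249117394015
plate_top_centre 0.55 [192.6 264.4] [0.5438 0.2428 0.057 ]
magazine 0.84 [199.6 266.7] [0.542  0.2444 0.    ]
front_lip 0.58 [177.7 304.7] [0.4762 0.2667 0.052 ]
rear_gap 0.97 [203.8 225.8] [0.61  0.227 0.052]
racks_top 0.62 [413.6 288.8] [ 0.5043 -0.1313  0.055 ]
side [0.2179 0.8509 0.6921] -0.05284669565177347
plate_top_centre 0.69 [260.4 323.9] [0.5371 0.2524 0.057 ]
plate_top_centre 0.35 [357.3 213. ] [ 0.504  -0.1343  0.057 ]
magazine 0.85 [256.8 348. ] [0.5449 0.2533 0.    ]
magazine 0.63 [355.2 212.8] [ 0.5343 -0.2215  0.    ]
front_lip 0.6 [291.5 339.9] [0.4787 0.26   0.052 ]
rear_gap 0.58 [225.5 304.3] [0.6148 0.2294 0.052 ]
racks_top 0.56 [357.7 212.6] [ 0.5046 -0.1393  0.055 ]
racks_top 0.28 [257.9 345.8] [0.5195 0.2959 0.055 ]
```

View pics/top0.png

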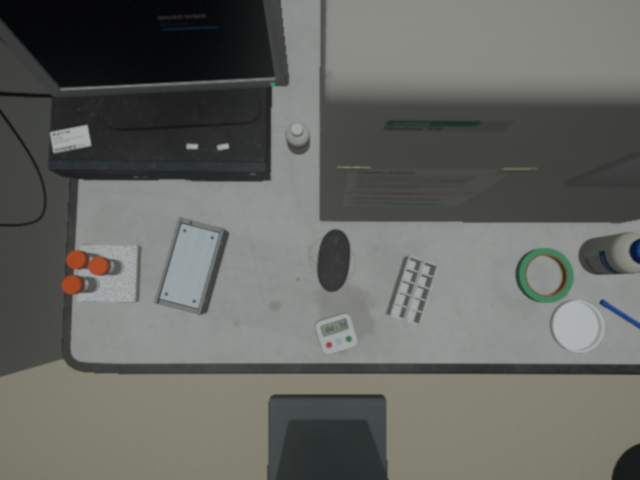

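View pics/side0.png

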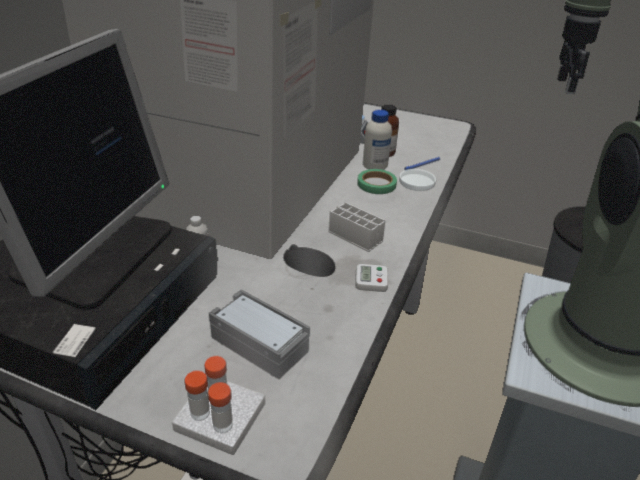

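The magazine is at about (192,265) in the top view, with its front down the image, and the racks are at about (413,289). Both are turned about 17–19°. I'll refine both with the regions.

```bash
cat >> h.py <<'E'
def rect(f,label,z,i=0):
    r=bot.regions_of(f,label)
    if not r: return None
    m=r[i]["region"].astype(np.uint8);c=max(cv2.findContours(m,0,1)[0],key=cv2.contourArea)[:,0]
    P=np.array([atz(f,p,z)[:2] for p in c])
    (a,b,g)=cv2.minAreaRect((P*1e3).astype(np.float32));q=cv2.boxPoints((a,b,g))
    e=q[1]-q[0];e2=q[2]-q[1];L=e if np.hypot(*e)>np.hypot(*e2) else e2
    y=np.degrees(np.arctan2(L[1],L[0]));y=(y+90)%180-90
    return r[i]["conf"],np.round(a,1),np.round(b,1),round(float(y),1)
E
python3 - <<'E'
from h import *
for n in("top","side"):
    f=bot.grab_frame(n)
    for k,z in(("plate_top_centre",.06),("magazine",.063),("racks_top",.055)):
        print(n,k,rect(f,k,z))
    if n=="top":
        b=f["pixels"][200:340,140:460];cv2.imwrite("pics/c.png",cv2.cvtColor(cv2.resize(b,(800,350),interpolation=2),4))
print(bot.observe()["qpos"])
E
```

```text
top plate_top_centre (0.97, array([542.4, 247.6]), array([ 67.9, 131.7]), -14.2)
top magazine (0.65, array([541. , 242.4]), array([ 88.7, 148.9]), -14.1)
top racks_top (0.77, array([ 498.8, -144.6]), array([ 29.9, 109.2]), -18.0)
side plate_top_centre (0.62, array([541.6, 251.5]), array([ 68.3, 135.3]), -14.7)
side magazine (0.74, array([532.1, 273.1]), array([118.6, 182.4]), -14.3)
side racks_top (0.66, array([ 474.2, -121.8]), array([ 58.8, 161.2]), -41.9)
[ 1.25979456  0.52141518 -0.03627862  1.59953032  0.02118159  1.02114533
 -0.11281326]
```

View pics/c.png

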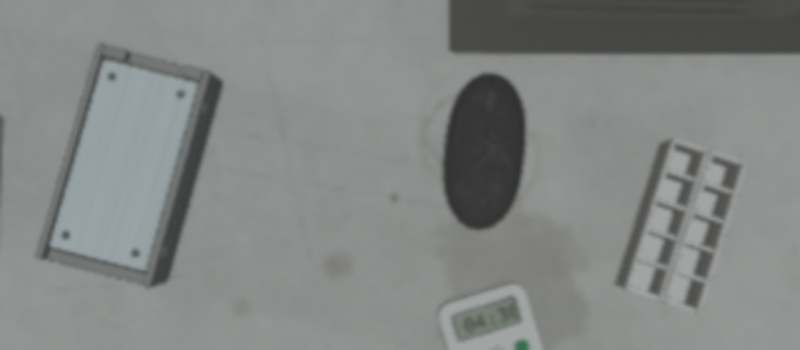

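The crop shows the plate square in the magazine, with its two front holes at (65,235) and (135,252). The rack corners are at about (672,141), (742,163), (697,309) and (627,288). I'm moving over to the magazine with the fingers closed.

>>> carry_out(rows=[[[0.03,-0.02,0,5],[0.06,-0.04,0,10],[0.1,-0.06,0,16],[0.13,-0.08,0,22],[0.17,-0.1,0,28],[0.2,-0.125,0,28.1],[0.235,-0.145,0,28.1],[0.27,-0.165,0,28.1],[0.3,-0.185,0,28.1],[0.335,-0.205,0,28.1],[0.365,-0.226,0,28.1],[0.365,-0.226,0,28.1]]], grip=0)

```text
clock: 2.0
position: [0.4546, -0.2943, 0.2313]
tool_rot: [-3.139, -0.002, -0.242]
force: [0.4, 0.7, 0.0]
grip_width: 0.0001
finger_force: 0.0
```

>>> carry_out(rows=[[[-0.004,-0.04,0,0],[-0.007,-0.08,0,0],[-0.01,-0.12,0,0],[-0.014,-0.16,0,0],[-0.017,-0.2,0,0],[-0.02,-0.24,0,0],[-0.024,-0.28,0,0],[-0.027,-0.32,0,0],[-0.03,-0.36,0.01,0],[-0.034,-0.4,0.02,0],[-0.037,-0.44,0.03,0],[-0.04,-0.48,0.04,0]]])

```text
clock: 3.0
position: [0.5295, 0.1765, 0.191]
tool_rot: [-3.141, -0.0, -0.25]
force: [0.6, -1.6, 0.4]
grip_width: 0.0002
finger_force: 0.0
```

>>> carry_out(rows=[[[-0.003,-0.035,0.02,0],[-0.006,-0.074,0.05,0],[-0.006,-0.074,0.08,0],[-0.006,-0.074,0.085,0],[-0.006,-0.074,0.085,0],[-0.006,-0.074,0.085,0]]])

```text
clock: 3.5
position: [0.5424, 0.2469, 0.1073]
tool_rot: [3.141, -0.0, -0.251]
force: [1.0, 0.5, 1.5]
grip_width: 0.0001
finger_force: 0.0
```

Position is good, so I'm descending to contact.

>>> carry_out(rows=[[[0,0,0.02,0],[0,0,0.035,0],[0,0,0.042,0],[0,0,0.045,0],[0,0,0.046,0],[0,0,0.047,0],[0,0,0.047,0],[0,0,0.047,0]]])

```text
clock: 4.17
position: [0.5424, 0.2478, 0.0601]
tool_rot: [-3.141, -0.001, -0.25]
force: [-0.0, -0.3, 4.9]
grip_width: -0.0001
finger_force: 2.6
```

>>> carry_out(rows=[[[0,0,0.001,0],[0,0,0.001,0],[0,0,0.001,0]]])

```text
clock: 4.42
position: [0.5426, 0.2479, 0.06]
tool_rot: [-3.141, -0.001, -0.25]
force: [-5.2, -3.0, 22.6]
grip_width: -0.0001
finger_force: 11.4
```

>>> carry_out(rows=[[[-0.002,0,-0.0004,0],[-0.005,0,-0.0004,0],[-0.009,0,-0.0004,0],[-0.014,0,-0.0004,0],[-0.019,0,-0.0004,0],[-0.024,0,-0.0004,0],[-0.029,0,-0.0004,0],[-0.034,0,-0.0004,0],[-0.039,0,-0.0004,0],[-0.044,0,-0.0004,0],[-0.048,0,-0.0004,0],[-0.048,0,-0.0004,0]]])

```text
clock: 5.42
position: [0.4959, 0.2605, 0.0601]
tool_rot: [-3.14, -0.002, -0.249]
force: [-3.3, 1.7, 14.6]
grip_width: -0.0001
finger_force: 7.4
```

```bash
python3 - <<'E'
from h import *
for n in("top","side"):
    f=bot.grab_frame(n);print(n,rect(f,"plate_top_centre",.06),[(r["conf"],atz(f,r["position"],.057)) for r in bot.spot_point(f,"plate_top_centre")[:2]])
    if n=="side":cv2.imwrite("pics/d.png",cv2.cvtColor(cv2.resize(f["pixels"][230:400,170:370],(800,680),interpolation=2)[:600],4))
print(bot.observe()["force"],bot.observe()["clock"])
E
```

```text
top (0.82, array([530.9, 251.6]), array([67.4, 57.8]), 75.6) [(0.72, array([0.49021278, 0.25753742, 0.057     ]))]
side (0.92, array([495.3, 265.3]), array([ 70. , 131.9]), -14.6) [(0.7, array([0.49068105, 0.26885109, 0.057     ]))]
[-3.39610114  0.59250784 15.64409357] 5.7167
```

View pics/d.png

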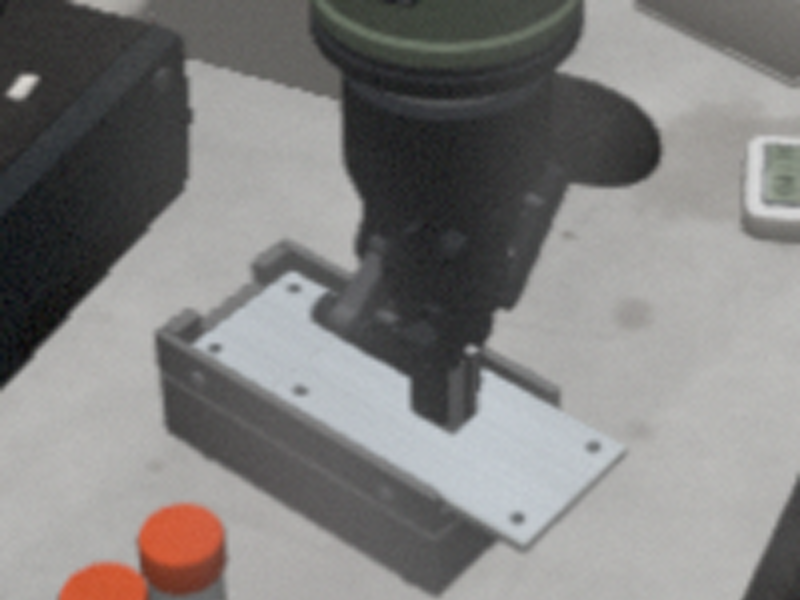

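The plate has slid about 48 mm and lies flat with its front end overhanging, and the middle plate stayed in place. Next I lift, move over the overhang, open, and descend.

>>> carry_out(rows=[[[0,0,-0.01,0],[0,0,-0.03,0],[0,0,-0.05,0],[-0.025,-0.001,-0.06,0],[-0.05,-0.001,-0.06,0],[-0.05,-0.001,-0.06,0]]])

```text
clock: 6.22
position: [0.4438, 0.2745, 0.1199]
tool_rot: [-3.141, 0.001, -0.247]
force: [0.1, 2.0, -0.3]
grip_width: -0.0001
finger_force: 0.0
```

>>> carry_out(rows=[[[0,0,0,0],[0,0,0,0],[0,0,0,0],[0,0,0,0],[0,0,0,0],[0,0,0,0],[0,0,0,0],[0,0,0.01,0],[0,0,0.02,0],[0,0,0.03,0],[0,0,0.03,0]]], grip=0.0854, grip_force=20)

```text
clock: 7.13
position: [0.4462, 0.2723, 0.0862]
tool_rot: [3.139, 0.002, -0.25]
force: [0.3, -0.7, -1.0]
grip_width: 0.0855
finger_force: 0.0
```

```bash
python3 - <<'E'
from h import *
f=bot.grab_frame("side");print(rect(f,"plate_top_centre",.06));s=bot.observe();print(s["position"],s["force"],s["grip_width"])
cv2.imwrite("pics/e.png",cv2.cvtColor(cv2.resize(f["pixels"][230:380,170:370],(800,600),interpolation=2),4))
E
```

```text
(0.66, array([495.3, 263.5]), array([ 71.1, 135.7]), -16.9)
[0.44683001 0.27270794 0.08793388] [0.84238172 0.83201967 0.31761587] 0.0853852867215978
```

View pics/e.png

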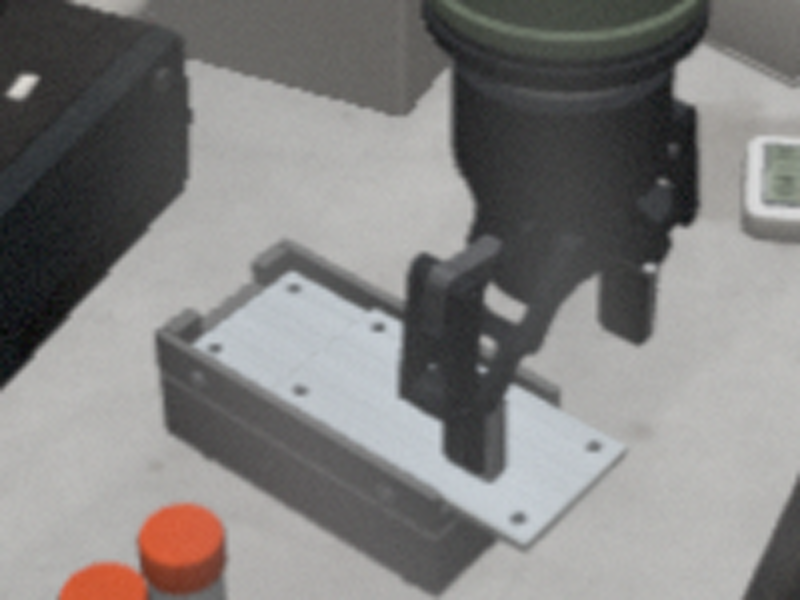

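The open fingers stand above the overhang: after the drop, the near tip at (475,475) will land just outside the plate's near edge. I'm descending and then pinching gently.

>>> carry_out(rows=[[[0,0,0.012,0],[0,0,0.024,0],[0,0,0.036,0],[0,0,0.046,0],[0,0,0.054,0],[0,0,0.054,0],[0,0,0.054,0]]])

```text
clock: 7.82
position: [0.4472, 0.2729, 0.0346]
tool_rot: [3.141, 0.0, -0.25]
force: [-1.0, -0.1, -0.0]
grip_width: 0.0854
finger_force: 0.0
```

>>> carry_out(rows=[[[0,0,0,0],[0,0,0,0],[0,0,0,0],[0,0,0,0],[0,0,0,0],[0,0,0,0]]], grip=0.055, grip_force=20)

```text
clock: 8.32
position: [0.4475, 0.2731, 0.035]
tool_rot: [-3.141, -0.001, -0.25]
force: [0.6, 0.2, 4.2]
grip_width: 0.065
finger_force: 26.6
```

Clean pinch with no lateral load. I'm raising the grip force and lifting.

>>> carry_out(rows=[[[0,0,0,0],[0,0,0,0],[0,0,0,0],[0,0,-0.002,0],[0,0,-0.006,0],[0,0,-0.012,0],[0,0,-0.022,0],[0,0,-0.035,0],[0,0,-0.05,0],[0,0,-0.065,0],[0,0,-0.075,0],[0,0,-0.075,0]]], grip=0.055, grip_force=80)

```text
clock: 9.32
position: [0.4481, 0.2734, 0.112]
tool_rot: [-3.139, -0.002, -0.25]
force: [0.8, 0.1, -0.4]
grip_width: 0.0638
finger_force: 87.7
```

```bash
python3 - <<'E'
from h import *
s=bot.observe();print(s["position"],s["tool_rot"],s["force"],s["grip_width"])
for n in("top","side"):
    f=bot.grab_frame(n)
    for r in bot.regions_of(f,"plate_top_centre")[:3]: print(n,r["conf"],r["position"])
    print(n,rect(f,"plate_top_centre",.135))
    if n=="top":
        for c in((672,141),(742,163),(697,309),(627,288)): print(atz(f,(140+c[0]/2.5,200+c[1]/2.5),.055))
    else: cv2.imwrite("pics/f.png",cv2.cvtColor(cv2.resize(f["pixels"][180:380,150:400],(750,600),interpolation=2),4))
E
```

```text
[0.44805041 0.27343789 0.11200589] [-3.13913897e+00 -1.96592419e-03 -2.49915820e-01] [ 0.82976654  0.11685582 -0.40832198] 0.06375496018882404
top 0.82 [170.5, 286.7]
top (0.82, array([508.3, 257.2]), array([ 66.9, 102.9]), -14.5)
[ 0.55944481 -0.12369849  0.055     ]
[ 0.54466629 -0.17155307  0.055     ]
[ 0.44592255 -0.13931837  0.055     ]
[ 0.45978012 -0.09201577  0.055     ]
side 0.64 [268.1, 299.0]
side (0.64, array([520.4, 260.9]), array([70.6, 76.6]), -13.6)
```

View pics/f.png

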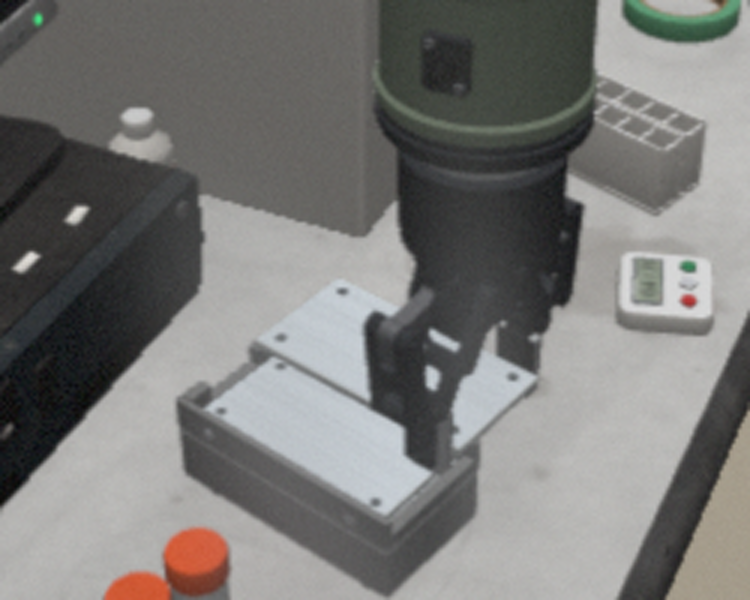

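The plate is held level and the two others stay in the magazine. I'll refine the racks from the first side picture.

```bash
python3 -c "
import cv2;a=cv2.imread('pics/side0.png')[195:255,315:395];cv2.imwrite('pics/g.png',cv2.resize(a,(800,600),interpolation=2))"
```

```text
(no output)
```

View pics/g.png

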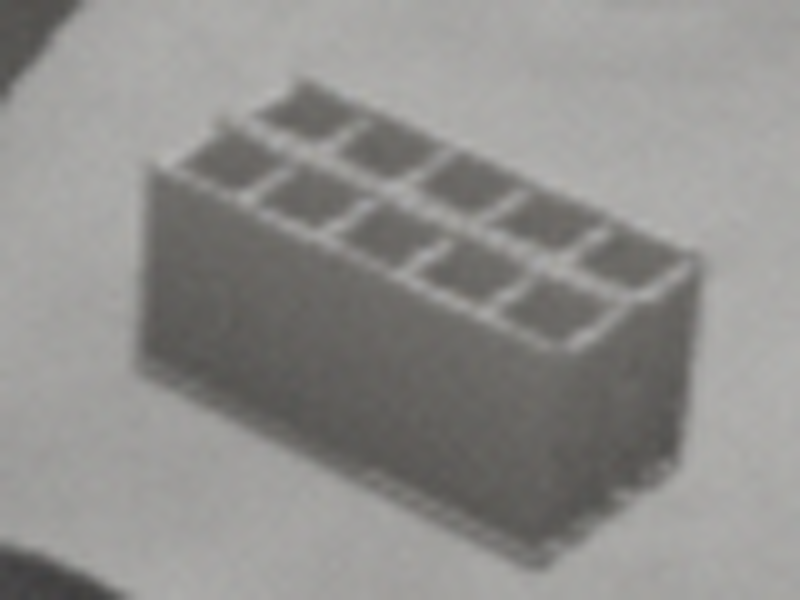

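The racks' top corners in this crop are (148,165), (300,85), (702,258) and (568,350).

```bash
python3 - <<'E'
from h import *
f=bot.grab_frame("side")
C=np.array([atz(f,(315+c[0]/10,195+c[1]/10),.055)[:2] for c in((148,165),(300,85),(702,258),(568,350))])
print(C,C.mean(0),np.degrees(np.arctan2(*(C[0]-C[3])[::-1])),np.degrees(np.arctan2(*(C[1]-C[2])[::-1])))
# held plate: rear holes / front-right corner in f.png, scale 3
g=lambda c,z:atz(f,(150+c[0]/3,180+c[1]/3),z)
for z in(.135,.137,.139): print(z,g((343,290),z),g((281,337),z),g((513,377),z))
E
```

```text
[[ 0.55997731 -0.11823018]
 [ 0.54181556 -0.16307085]
 [ 0.44213586 -0.1331683 ]
 [ 0.45711511 -0.08821309]] [ 0.50026096 -0.1256706 ] -16.268218999677828 -16.698525181098937
0.135 [0.54062336 0.22772146 0.135     ] [0.5520017  0.27476837 0.135     ] [0.43427185 0.25431229 0.135     ]
0.137 [0.53946482 0.22995887 0.137     ] [0.55080231 0.27683686 0.137     ] [0.43349514 0.25645423 0.137     ]
0.139 [0.53830628 0.23219627 0.139     ] [0.54960292 0.27890535 0.139     ] [0.43271844 0.25859616 0.139     ]
```

>>> carry_out(rows=[[[0.003,0.012,0,0],[0.01,0.036,0,0],[0.018,0.066,0,0],[0.028,0.102,0,0],[0.037,0.138,0,0.5],[0.047,0.174,0,1],[0.057,0.21,0,1.5],[0.066,0.246,0,2],[0.076,0.282,0,2.5],[0.086,0.318,0,2.9],[0.094,0.348,0,2.9],[0.099,0.367,0,2.9]]])

```text
clock: 10.67
position: [0.4513, -0.1112, 0.1095]
tool_rot: [3.141, 0.0, -0.304]
force: [0.7, 0.4, -0.9]
grip_width: 0.0641
finger_force: 87.8
```

>>> carry_out(rows=[[[0.002,0.007,0,0],[0.002,0.007,0.01,0],[0.002,0.007,0.025,0],[0.002,0.007,0.04,0],[0.002,0.007,0.05,0],[0.002,0.007,0.055,0],[0.002,0.007,0.055,0]]])

```text
clock: 11.25
position: [0.4516, -0.1136, 0.0535]
tool_rot: [3.141, 0.002, -0.299]
force: [-0.4, 0.5, -0.6]
grip_width: 0.0638
finger_force: 87.8
```

```bash
python3 - <<'E'
from h import *
s=bot.observe();print(s["position"],s["tool_rot"],s["force"],s["clock"])
f=bot.grab_frame("top");print(rect(f,"plate_top_centre",.08),rect(f,"racks_top",.055))
a=cv2.resize(f["pixels"][230:350,340:500],(640,480),interpolation=2)
f=bot.grab_frame("side");print(rect(f,"plate_top_centre",.08))
b=cv2.resize(f["pixels"][170:270,300:430],(624,480),interpolation=2)
c=np.hstack([a,b]);cv2.imwrite("pics/i.png",cv2.cvtColor(cv2.resize(c,(800,304)),4))
E
```

```text
[ 0.45164769 -0.11355086  0.05353733] [ 3.14145200e+00  2.08300223e-03 -2.99074043e-01] [-0.43446993  0.5020833  -0.58112386] 11.25
(0.66, array([ 513.9, -132.3]), array([ 68. , 101.1]), -16.5) None
(0.78, array([ 515.4, -124.5]), array([71.1, 98.7]), -17.0)
```

View pics/i.png

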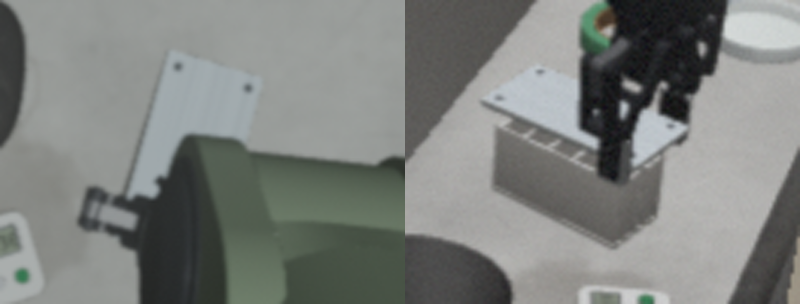

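The plate hangs level and aligned, about 18 mm above the racks, with the fingers straddling their near end. Lowering now.

>>> carry_out(rows=[[[0,0,0.005,0],[0,0,0.01,0],[0,0,0.013,0],[0,0,0.015,0],[0,0,0.016,0],[0,0,0.016,0]]])

```text
clock: 12.0
position: [0.4521, -0.1144, 0.0384]
tool_rot: [3.142, 0.0, -0.3]
force: [0.4, 0.3, -0.6]
grip_width: 0.0637
finger_force: 87.8
```

>>> carry_out(rows=[[[0,0,0.001,0],[0,0,0.0015,0],[0,0,0.002,0],[0,0,0.002,0]]])

```text
clock: 12.33
position: [0.4524, -0.1145, 0.037]
tool_rot: [-3.142, -0.0, -0.3]
force: [-1.5, 0.7, 8.9]
grip_width: 0.0637
finger_force: 88.7
```

In contact at 9 N. Easing the grip, then opening and rising.

>>> carry_out(rows=[[[0,0,0,0],[0,0,0,0],[0,0,0,0]]], grip=0.062, grip_force=20)

```text
clock: 12.58
position: [0.4524, -0.1145, 0.0371]
tool_rot: [-3.142, -0.0, -0.3]
force: [-1.8, -0.2, 8.6]
grip_width: 0.0634
finger_force: 88.7
```

>>> carry_out(rows=[[[0,0,0,0],[0,0,0,0],[0,0,0,0],[0,0,0,0],[0,0,0,0],[0,0,0,0]]], grip=0.084)

```text
clock: 13.08
position: [0.4523, -0.1144, 0.0367]
tool_rot: [-3.142, 0.0, -0.3]
force: [0.7, -0.4, 0.0]
grip_width: 0.0839
finger_force: 0.0
```

>>> carry_out(rows=[[[0,0,-0.005,0],[0,0,-0.015,0],[0,0,-0.03,0],[0,0,-0.05,0],[0,0,-0.08,0],[0,0,-0.11,0],[0,0,-0.14,0],[-0.02,-0.03,-0.15,0],[-0.02,-0.06,-0.15,0],[-0.02,-0.1,-0.15,0],[-0.02,-0.14,-0.15,0],[-0.02,-0.18,-0.15,0]]])

```text
clock: 14.08
position: [0.4866, 0.0651, 0.188]
tool_rot: [-3.141, -0.001, -0.301]
force: [0.8, -0.3, 0.1]
grip_width: 0.0839
finger_force: 0.0
```

```bash
python3 - <<'E'
from h import *
s=bot.observe();print(s["position"],s["force"],s["clock"])
o=[]
for n in("top","side"):
    f=bot.grab_frame(n);print(n,rect(f,"plate_top_centre",.061),rect(f,"plate_middle_centre",.054))
    o.append(cv2.resize(f["pixels"][200:350,140:460],(780,366)) if n=="top" else cv2.resize(f["pixels"][170:400,170:430],(260,230)))
c=np.zeros((600,780,3),np.uint8);c[:366]=o[0];c[368:598,:260]=o[1];cv2.imwrite("pics/j.png",cv2.cvtColor(c,4))
E
```

```text
[0.48660649 0.06511915 0.18804308] [ 0.81694285 -0.26442086  0.12997385] 14.0833
top (0.87, array([ 500.4, -129.3]), array([ 68.2, 128.9]), -16.4) (0.75, array([542. , 246.8]), array([ 67.8, 129.8]), -14.2)
side (0.57, array([ 500.3, -123.3]), array([ 75.6, 136. ]), -16.8) (0.83, array([540.9, 249.8]), array([ 62. , 132.2]), -13.6)
```

View pics/j.png

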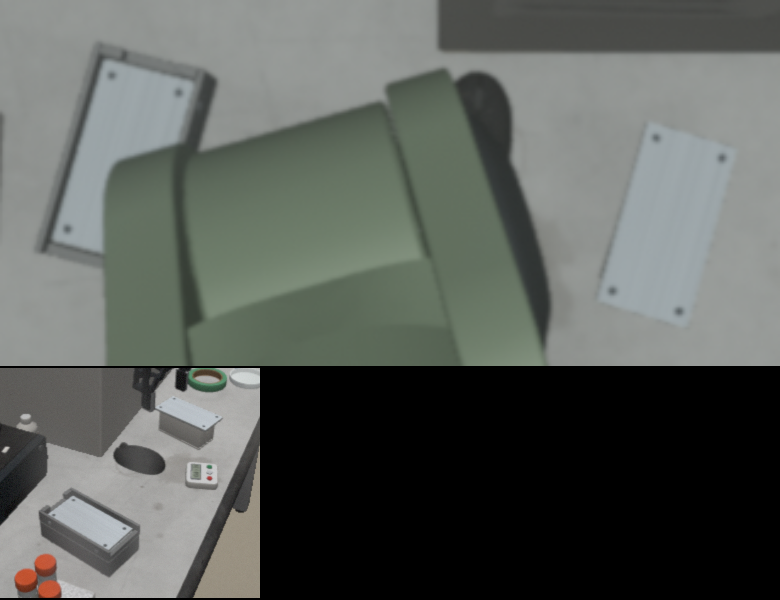

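The plate covers the racks, centred to within about 3 mm (top crop about (667,224)). The middle plate sits in the magazine and the gripper is clear.

```bash
python3 -c "
from workcell import bot
print(bot.job_done())"
```

```text
the job is handed in; nothing more can be done
None
```

The top plate lies flat across the two racks, centred to within about 3 mm and along them to within 2°. The middle plate is still in the magazine, the bottom one under it was not disturbed, and the job was handed in at about 14 s; no verdict came back.

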